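Tip out the beads and hang the mug

TASK

Pour the four blue beads out of the terracotta mug into the yellow bowl on the scale, then hang the empty mug by its handle on the free hook under the ledge and let go, so that it hangs there still. Keep the bowl upright in its place on the scale, and do not knock the other things on the bench about.

Things in the scene. Friction and masses are not known exactly. Their poses are not given: they have to be found in the camera images.
- mug: Terracotta mug, loose, upright, 80 mm tall, 0.26 kg, holding four beads. Origin: centre of its underside, z up. Conical: outer radius 25.5 mm at the foot, 34.5 at the rim; wall 4, floor 5 mm. Ear handle on +y in the y-z plane, 10 mm bar, centre line (y,z mm) 35,68 - 68,74 - 56,28 - 29,14; its hole opens along x. The handle starts pointing roughly to the robot's right.
- mug_handle (a point): Centre of the hole of the mug's handle, 43 mm out along the mug's +y, 44 mm above its underside; the hole is about 24 mm wide (y) and 36 mm high (z). It narrows to its upper outer corner, where the mug hangs.
- mug_rim (a point): Centre of the mug's mouth, 80 mm above its underside.
- bead0_center (a point): Centre of a blue glazed bead, a ball of 20 mm diameter, 10 g, in the mug at the start.
- bead1_center (a point): Centre of a blue glazed bead, a ball of 20 mm diameter, 10 g, in the mug at the start.
- bead2_center (a point): Centre of a blue glazed bead, a ball of 20 mm diameter, 10 g, in the mug at the start.
- bead3_center (a point): Centre of a blue glazed bead, a ball of 20 mm diameter, 10 g, in the mug at the start.
- bowl: Yellow bowl standing on the scale, loose, 0.4 kg, 136 mm across the rim, 55 mm tall, wall 4 mm. Origin: centre of its underside (22 mm above the table), z up.
- scale: White kitchen scale fixed to the table, 160 x 140 mm (x, y), 22 mm tall. Origin: centre of its underside.
- hook: The free brass hook, fixed under the ledge. Origin: the bend where its drop meets the level bar, 200 mm above the table; the drop rises 70 mm to the ledge above. The bar, 9 mm thick, runs 45 mm along +y, then its tip turns up (tip end centre y = 56, z = +10 mm). The handle goes over the tip, moving towards -y. Its open side, for the mug, is -x (the middle of the table).
- hook_seat (a point): Middle of the level bar of the free hook, on its centre line, 24 mm along +y from the hook's origin.
- hook_taken: The other hook, alike, with a white mug hanging on it (all fixed), 190 mm from the free one along the ledge. Origin as for the free hook. The white mug fills about 40 mm to either side of y = 24 mm, from 30 mm above to 100 mm below the bar, and 45 mm before (-x) and behind it.
- ledge: White ledge on two posts, small pots on it, fixed. Origin: on the table under the hooks' line; y along the ledge, x to its back (the table's right edge). Board y = -205 to +240, x = -30 to +14 mm, underside 270, top 288, pots to 333 mm above the table. Posts 22 mm square at x = 2, y = -190 and 225 mm, feet 70 x 40 mm. Hooks at x = 0, y = -125 and 65 mm; either may be the free one.
- tumbler: White tumbler without a handle, bystander, 54 mm across, 60 mm tall, loose; origin: centre of its underside.
- glaze_jar: Green glaze jar, bystander, 54 mm across, 80 mm tall, loose; origin: centre of its underside.
- clay_block: Grey block of stiff clay, bystander, 100 x 65 x 55 mm, loose; origin: centre of its underside.
- rib_tool: Potter's spatula lying flat, bystander, 200 mm long (x), loose; origin on its underside near the middle.
- paint_can: Can, bystander, 66 mm across, 100 mm tall, loose; origin: centre of its underside.
- kiln_prop: Small white round kiln prop standing under the ledge, bystander, 48 mm across, 35 mm tall, loose; origin: centre of its underside.
- slip_bowl: Small terracotta bowl, bystander, 90 mm across, 40 mm tall, loose; origin: centre of its underside.

How it is judged:
By the outcome, as a careful person would: the job done as asked, in the order asked, and still so for the second after the job is handed in, with the robot touching nothing.
It also fails if it takes over 58 s, if anything falls off the work surface, if the arm or the gripper's body presses on something with over 40 N, if the wrist force passes 120 N, or if a joint passes its speed limit or range.

ROBOT

A 7-joint arm with a two-finger parallel gripper is mounted at the origin on the work surface. World frame = base frame: x ahead of the robot, y to its left, z up, the work surface at z = 0. Lengths are in m, angles in degrees, forces in N, time in s.
With the tool pointing down it reaches from about 0.425 to 0.875 m from the base axis. Payload 4.7 kg.
Tool frame: the origin (TCP) lies at the very end of the fingers, on their centre line; the grasp point (between the pads) lies 19 mm behind it; z points along the fingers, y is the line along which they close (so a half turn about z gives the same grasp; the last joint's range is limited). The gripper opens to 87 mm and grips with 3 to 60 N. Pads are 19 mm wide; open, the fingers measure 117 mm over their backs; the gripper's body (75 mm by 190 mm) begins 51 mm behind the grasp point.
Start: joints at [63.833, 18.392, -4.016, 83.108, 1.295, 78.541, -3.26], TCP at [0.295, -0.579, 0.223] pointing down, gripper open.
Joint ranges: [-163.93, 163.93], [-17.29, 119.83], [-79.2, 71.16], [3.27, 140.29], [-89.18, 269.18], [5.43, 117.66], [-154.24, 154.24]. Speed limits (degrees/s): [147.25, 147.25, 180, 180, 180, 180, 180].

INTERFACE

Orientations are given as [roll, pitch, yaw] about the fixed x, y, z axes, in that order (R = Rz(yaw) Ry(pitch) Rx(roll)).
In Python, from cell import get_obs, read_camera, sign_off, silhouettes gives the robot as it stands.
- The arm moves only by the tool play_rows, never from a script. Its argument "steps" is a list that holds one entry, the list of rows, each a list of 7 numbers: the shift along the tool's x, y, z in m, then the turn, a rotation vector about the tool's x, y, z in rad, then the finger opening in m, from 0 to 0.087. A call has 1 to 12 rows; each row shifts and turns the commanded pose from where the row before left it, along the tool's axes as they then stand; what a row does not reach is not made up. A row lasts 1/10 s, in which the tool goes at most 50 mm and 8.59 degrees, less where a joint would pass 70% of its speed; a pose out of reach is approached as far as the arm can. A call is refused whole if a number of a shift passes 0.05 or a number of a turn 0.15, either way. A call with a gripper value outside its range is refused whole. The fingers move at their own pace and stop on an object; "force" is the grip in N (left out, the last holds). Time passes only in rows, so rows that do not move let the fingers close. It gives the time, the measured TCP pose, the force, the opening and the grip force at its end, in the units of the state.
- get_obs(): the state, without advancing time (a new reading comes with each control period).
- read_camera(name): name is "side" or "top" or "wrist"; returns a dict with "frame" (420x560x3 uint8, red, green, blue), "intrinsics" (3x3 intrinsics, pixels), "view" (4x4, takes a point from world to camera coordinates). Camera axes: x right, y up, looking along -z (the intrinsics and any distortion apply to the point x, -y, -z); pixel columns grow to the right and rows downward; lengths in m; the calibration is good to about 2 mm. A picture is of the moment at which its call begins. There is no depth.
- sign_off(): hands the job in; it is judged then, once.
Trained networks look in the newest picture that a camera, given by its name, has taken for a name from the list of things; names that differ only in an ending like _2 or _b are one class to them, and where a whole thing is asked for, a point or a joint stands for the part that bears it (a point fixed in the world has none). Each returns a list of dicts, best first, with "p" (0 to 1); they miss things now and then, are a little off and sometimes report something else, mostly with a low value. They report only what shows in the picture. A call takes as long as a camera call.
- silhouettes(camera, name): "pixels" (420x560 bool, what is visible of it) and "extent" ([left, top, right, bottom] in pixels, round what is visible of it).
The state is a dict: "time_s": time; "qpos": joint angles; "joint_velocities": joint speeds; "effort": joint torques, N m; "tool_pos": TCP position; "tool_rot": TCP orientation; "force": force on the tool from outside, world axes, zero at the start; "wrist_torque": the same for the moment, N m; "grip_width": finger opening in m; "grasp_force": force on a finger pad.
Only numpy, scipy, OpenCV 4.12 (cv2) and the standard library are available. Lean on these libraries where they do the work, as an engineer would, in place of code of your own. Each camera call takes 0.05 s, during which the arm holds its last target. There are 200 camera calls.

## Working session

There is one attempt and no reset: what is moved stays moved. The work goes in short steps, Python scripts to look and compute and a tool call to move; the robot and the scene stay as the last step left them, time stands still between calls to the robot, and variables do not carry over. Pictures are saved under pics/ and viewed, at most 10 in all, crops included, and the job is handed in when it is done.

Besides the shell and the picture viewer there is one more tool, called after "Emit:" as name(argument=value, ...), one argument or row to a line, values as JSON. play_rows: Moves the arm, as the interface text tells. Its arguments: {"type":"object","properties":{"steps":{"type":"array","items":{"type":"array","items":{"type":"array","items":{"type":"number"}}}},"force":{"type":"number"}},"required":["steps"]}

```bash
mkdir -p pics; ls; python3 - <<'E'
from cell import get_obs, read_camera, silhouettes
import cv2, numpy as np
o=get_obs(); print({k:np.round(v,3) for k,v in o.items()})
for c in ["side","top","wrist"]:
    r=read_camera(c); cv2.imwrite(f"pics/{c}0.png",r["frame"][:,:,::-1])
    print(c,np.round(r["intrinsics"],1).tolist(),np.round(r["view"],3).tolist(),[k for k in r])
    for n in ["mug","mug_handle","bowl","scale","hook","hook_taken","ledge","tumbler","glaze_jar","clay_block","rib_tool","paint_can","kiln_prop","slip_bowl","bead0_center"]:
        s=silhouettes(c,n)
        print(n,[(round(float(d["p"]),2),np.round(d["extent"]).tolist(), int(d["pixels"].sum())) for d in s[:2]])
a=cv2.imread("pics/side0.png");b=cv2.imread("pics/top0.png")
E
```

```text
pics
{'time_s': np.float64(0.0), 'qpos': array([63.831, 18.439, -4.014, 83.175,  1.294, 78.54 , -3.262]), 'joint_velocities': array([ 0.059, -0.037, -0.03 , -0.067,  0.003,  0.011, -0.013]), 'effort': array([ 1.0000e-03, -4.9129e+01, -4.0300e-01, -3.1253e+01, -6.4000e-02,
        4.4000e-02,  0.0000e+00]), 'tool_pos': array([ 0.295, -0.579,  0.221]), 'tool_rot': array([-1.79891e+02,  5.00000e-03,  2.69750e+01]), 'force': array([0.342, 0.785, 0.184]), 'wrist_torque': array([0.033, 0.012, 0.008]), 'grasp_force': np.float64(0.0), 'grip_width': np.float64(0.087)}
side [[537.8, 0.0, 283.5], [0.0, 537.8, 214.4], [0.0, 0.0, 1.0]] [[-0.988, -0.154, 0.001, 0.507], [0.096, -0.613, 0.784, -0.218], [-0.12, 0.775, 0.621, -1.503], [0.0, 0.0, 0.0, 1.0]] ['frame', 'intrinsics', 'view']
mug [(0.9, [298.0, 256.0, 318.0, 294.0], 720)]
mug_handle [(0.93, [292.0, 259.0, 317.0, 297.0], 694)]
bowl []
scale [(0.56, [254.0, 336.0, 323.0, 393.0], 1784), (0.15, [179.0, 337.0, 213.0, 372.0], 928)]
hook []
hook_taken [(0.75, [252.0, 146.0, 279.0, 186.0], 593)]
ledge [(0.76, [221.0, 109.0, 356.0, 240.0], 3887), (
[... 1341 characters left out ...]
)]
rib_tool [(0.85, [421.0, 240.0, 444.0, 308.0], 991)]
paint_can [(0.6, [241.0, 169.0, 261.0, 205.0], 584), (0.6, [230.0, 239.0, 268.0, 266.0], 499)]
kiln_prop [(0.61, [363.0, 194.0, 374.0, 200.0], 41)]
slip_bowl [(0.86, [129.0, 156.0, 161.0, 191.0], 764)]
bead0_center []
wrist [[343.3, 0.0, 275.8], [0.0, 343.3, 212.5], [0.0, 0.0, 1.0]] [[0.454, -0.891, -0.0, -0.65], [0.861, 0.439, -0.257, 0.032], [0.229, 0.117, 0.966, -0.389], [0.0, 0.0, 0.0, 1.0]] ['frame', 'intrinsics', 'view']
mug []
mug_handle []
bowl []
scale []
hook []
hook_taken []
ledge []
tumbler []
glaze_jar []
clay_block []
rib_tool [(0.58, [197.0, 0.0, 293.0, 164.0], 6028)]
paint_can []
kiln_prop []
slip_bowl []
bead0_center []
```

```bash
python3 - <<'E'
import cv2
b=cv2.imread("pics/top0.png")[90:330,100:460]; a=cv2.imread("pics/side0.png")[90:400,160:400]
cv2.imwrite("pics/topc.png",cv2.resize(b,(800,533),interpolation=cv2.INTER_CUBIC))
cv2.imwrite("pics/sidec.png",cv2.resize(a,(464,600),interpolation=cv2.INTER_CUBIC))
E
```

```text
(no output)
```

View pics/topc.png

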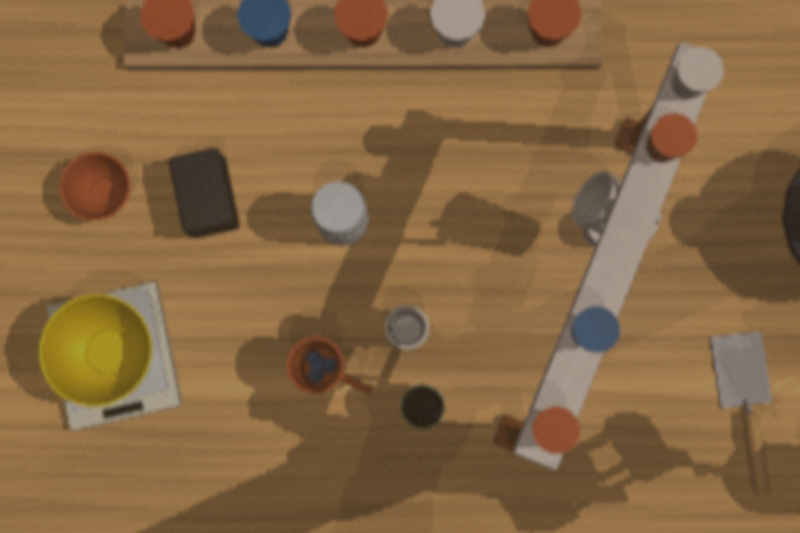

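View pics/sidec.png

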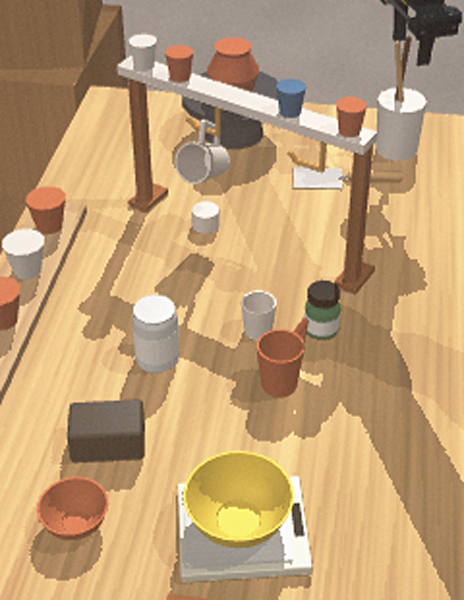

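```bash
cat > h.py <<'E'
import numpy as np, cv2, time
from cell import get_obs, read_camera, silhouettes
def ray(r,px):
    K,V=np.array(r["intrinsics"]),np.array(r["view"]); R,t=V[:3,:3],V[:3,3]
    d=np.array([(px[0]-K[0,2])/K[0,0],-(px[1]-K[1,2])/K[1,1],-1.0])
    return -R.T@t, R.T@d
def atz(r,px,z):
    o,d=ray(r,px); return o+d*(z-o[2])/d[2]
def proj(r,P):
    K,V=np.array(r["intrinsics"]),np.array(r["view"]); c=(V[:3,:3]@np.atleast_2d(P).T).T+V[:3,3]
    return np.c_[K[0,0]*c[:,0]/-c[:,2]+K[0,2], K[1,1]*-c[:,1]/-c[:,2]+K[1,2]]
E
python3 - <<'E'
from h import *
from scipy.optimize import least_squares
r=read_camera("top"); s=read_camera("side")
C=lambda u,v:(100+u/2.2222,90+v/2.2208)
f=lambda n,u,v,z:print(n,np.round(atz(r,C(u,v),z),4))
f("rim",316,365,.08);f("handle tip",370,390,.07);f("bowl",97,349,.077);f("jar",423,407,.08);f("tumbler",407,327,.06);f("can",340,210,.1);f("block",203,192,.055);f("slip",95,187,.04)
print("base px",proj(r,[0,0,0]))
# ledge fit
L=np.array([[-.03,-.205],[.014,-.205],[-.03,.240]]);W=np.array([atz(r,C(*c),.288)[:2] for c in [(515,450),(557,468),(680,43)]])
def e(p):
    c,sn=np.cos(p[2]),np.sin(p[2]); return (L@np.array([[c,sn],[-sn,c]])+p[:2]-W).ravel()
q=least_squares(e,[.5,-.3,-1.5]); p=q.x; print("ledge",p,np.degrees(p[2]),np.round(q.fun,4))
c,sn=np.cos(p[2]),np.sin(p[2]); R=np.array([[c,-sn],[sn,c]])
for n,y in (("free",-.125),("taken",.065)): print(n,R@[0,y]+p[:2])
T=lambda x,y,z: np.r_[R@[x,y]+p[:2],z]
pts=[T(0,-.125,.27),T(0,-.125,.2),T(0,-.08,.2),T(0,-.069,.21),T(-.03,-.205,.288),T(-.03,.24,.288),T(0,.065,.2)]
px=proj(s,pts); print(np.round((px-[160,90])*[464/240,600/310],0).tolist())
E
```

```text
rim [0.4457 0.0505 0.08  ]
handle tip [ 0.4159 -0.0131  0.07  ]
bowl [0.4661 0.3114 0.077 ]
jar [ 0.3957 -0.0759  0.08  ]
tumbler [ 0.4915 -0.0576  0.06  ]
can [0.6283 0.0212 0.1   ]
block [0.6602 0.1937 0.055 ]
slip [0.6703 0.3324 0.04  ]
base px [[262.74941297 420.62720443]]
ledge [ 0.53341845 -0.26777028 -1.97693423] -113.26998793328794 [-0.0018  0.001  -0.0019  0.0004  0.0037 -0.0014]
free [ 0.41858677 -0.21838723]
taken [ 0.59313092 -0.29344946]
[[324.0, 128.0], [321.0, 167.0], [296.0, 158.0], [290.0, 151.0], [364.0, 143.0], [116.0, 62.0], [218.0, 132.0]]
```

Emit:
play_rows(
  steps=[
    [[0,0,-0.045,0,0,0,0.087],[0,0,-0.045,0,0,0,0.087],[0,0,-0.045,0,0,0,0.087],[0,0,-0.045,0,0,0,0.087],[0,0,-0.03,0,0,0,0.087],[0.03,-0.035,0,0,0,0,0.087],[0.03,-0.035,0,0,0,0,0.087],[0.03,-0.035,0,0,0,0,0.087],[0.03,-0.035,0,0,0,0,0.087],[0.03,-0.035,0,0,0,0,0.087],[0.03,-0.035,0,0,0,0,0.087],[0.03,-0.035,0,0,0,0,0.087]],
  ],
)

```text
time_s: 3.7
tool_pos: [0.371, -0.2637, 0.4328]
tool_rot: [179.9, -0.0, 27.0]
force: [0.7, -0.1, -0.2]
grip_width: 0.087
grasp_force: 0.0
```

```bash
python3 -c "
from h import *
o=get_obs();print(o['qpos'].round(2) if hasattr(o['qpos'],'round') else o['qpos'],o['tool_pos'],o['tool_rot'],o['time_s'])"
```

```text
[ 49.6   -5.97 -15.62  86.05  -1.61  99.65 -29.24] [ 0.3709735  -0.26366135  0.43279631] [ 1.79943792e+02 -4.08277676e-03  2.69745285e+01] 3.7
```

Emit:
play_rows(
  steps=[
    [[0.03,-0.035,0,0,0,0,0.087],[0.03,-0.035,0,0,0,0,0.087],[0.03,-0.035,0,0,0,0,0.087],[0.03,-0.035,0,0,0,0,0.087],[0.03,-0.035,0,0,0,0,0.087],[0.03,-0.035,0,0,0,0,0.087],[0.03,-0.035,0,0,0,0,0.087],[0,0,0.03,0,0,-0.14,0.087],[0,0,0.03,0,0,-0.14,0.087],[0,0,0.03,0,0,-0.14,0.087],[0,0,0.03,0,0,-0.14,0.087],[0,0,0.03,0,0,-0.14,0.087]],
  ],
)

```text
time_s: 4.9
tool_pos: [0.4467, 0.0479, 0.2816]
tool_rot: [179.9, 0.0, 67.4]
force: [-0.0, 0.4, -0.4]
grip_width: 0.087
grasp_force: 0.0
```

```bash
python3 - <<'E'
from h import *
o=get_obs();print(np.round(o['qpos'],2).tolist(),o['tool_pos'],o['tool_rot'],o['time_s'])
r=read_camera("wrist"); cv2.imwrite("pics/w1.png",r["frame"][:,:,::-1])
for n in ("mug","mug_handle","tumbler","glaze_jar"):
    for d in silhouettes("wrist",n)[:1]: print(n,d["p"],d["extent"])
np.save("pics/w1.npy",np.array(r["view"]))
print(np.round(proj(r,[[.4457,.0505,.08],[.4159,-.0131,.07]]),1), np.round(r["view"],3).tolist())
E
```

```text
[31.95, -7.8, -37.15, 103.38, -4.7, 82.84, -26.94] [0.44672451 0.04793935 0.28155125] [1.79948561e+02 1.66239325e-02 6.74192784e+01] 4.9
mug 0.87 [240.8, 154.1, 304.2, 244.9]
mug_handle 0.8 [242.8, 150.6, 306.2, 246.2]
tumbler 0.82 [319.9, 219.7, 366.6, 270.8]
glaze_jar 0.63 [257.4, 253.9, 294.8, 318.5]
[[274.4 186.1]
 [271.8 244.6]] [[0.924, -0.383, 0.0, -0.394], [0.371, 0.893, -0.257, -0.161], [0.098, 0.237, 0.966, -0.501], [0.0, 0.0, 0.0, 1.0]]
```

View pics/w1.png

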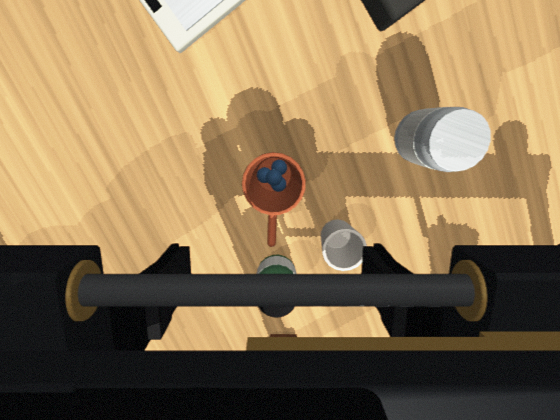

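```bash
cat > kin.py <<'E'
import numpy as np
from scipy.spatial.transform import Rotation as Ro
from scipy.optimize import least_squares
D=[([63.831,18.439,-4.014,83.175,1.294,78.54,-3.262],[.295,-.579,.221],[-179.891,.005,26.975]),
([49.6,-5.97,-15.62,86.05,-1.61,99.65,-29.24],[.37097,-.26366,.4328],[179.944,-.004,26.975]),
([31.95,-7.8,-37.15,103.38,-4.7,82.84,-26.94],[.44672,.04794,.28155],[179.9486,.0166,67.419])]
lo=np.array([-163.93,-17.29,-79.2,3.27,-89.18,5.43,-154.24]);hi=np.array([163.93,119.83,71.16,140.29,269.18,117.66,154.24])
def fk(q,p,s):
    h,L1,a1,L2,a2,L3,a3,f=p
    R=Ro.from_euler('z',s[0]*q[0],degrees=True); x=np.array([0,0,h])
    R=R*Ro.from_euler('y',q[1],degrees=True); x=x+R.apply([a1,0,L1])
    R=R*Ro.from_euler('z',s[1]*q[2],degrees=True)*Ro.from_euler('y',q[3],degrees=True); x=x+R.apply([a2,0,L2])
    R=R*Ro.from_euler('z',s[2]*q[4],degrees=True)*Ro.from_euler('y',q[5],degrees=True); x=x+R.apply([a3,0,L3])
    R=R*Ro.from_euler('z',s[3]*q[6]+f,degrees=True); return x,R
def res(p,s):
    e=[]
    for q,x,r in D:
        X,R=fk(q,p,s); e+=list((X-x)*10); e+=list((R.inv()*Ro.from_euler('xyz',r,degrees=True)).as_rotvec())
    return np.r_[e,(p[[2,4,6]])*.02,(p[0]-.35)*.02]
def fit():
    import itertools
    best=None
    for s in itertools.product([-1,1],repeat=3):
        s=(-1,)+s
        for f in (90,-90,0,180):
            o=least_squares(res,[.35,.4,0,.4,0,.25,0,f],args=(s,),x_scale=[.1]*7+[30])
            if best is None or o.cost<best[0]: best=(o.cost,o.x,s,o.fun)
    return best
E
python3 - <<'E'
from kin import *
b=fit(); print(b[0],np.round(b[1],4),b[2],np.round(b[3],4))
E
```

```text
0.04303427509382798 [ 9.573000e-01  4.697000e-01  4.720000e-02  4.770000e-01 -1.690000e-02
  1.095400e+00  1.250000e-02 -2.700012e+02] (-1, -1, -1, -1) [ 1.964e-01  1.125e-01 -7.610e-02  0.000e+00  0.000e+00  0.000e+00
  6.660e-02  1.179e-01 -1.950e-02 -1.000e-04 -1.000e-04 -1.000e-04
  1.070e-02 -3.060e-02  9.550e-02 -1.000e-04  0.000e+00  0.000e+00
  9.000e-04 -3.000e-04  2.000e-04  1.210e-02]
```

Emit:
play_rows(
  steps=[
    [[0.005,0,0.03,0,0,0.03,0.087],[0,0,0.03,0,0,0,0.087]],
  ],
)

```text
time_s: 5.35
tool_pos: [0.4513, 0.0532, 0.2249]
tool_rot: [179.7, -0.1, 65.2]
force: [-0.2, -0.3, 0.1]
grip_width: 0.0872
grasp_force: 0.0
```

Emit:
play_rows(
  steps=[
    [[0.013,-0.0013,0.027,0,0,0,0.087],[0.013,-0.0013,0.027,0,0,0,0.087],[0.013,-0.0013,0.027,0,0,0,0.087],[0,0,0,0,-0.145,0,0.087],[0,0,0,0,-0.145,0,0.087],[0,0,0,0,-0.145,0,0.087],[0,0,0,0,0,0,0.087],[0,0,0,0,0,0,0.087]],
  ],
)

```text
time_s: 6.15
tool_pos: [0.4625, 0.091, 0.1416]
tool_rot: [-179.9, 24.8, 65.4]
force: [0.0, -0.2, -0.4]
grip_width: 0.0871
grasp_force: 0.0
```

```bash
python3 - <<'E'
from h import *
o=get_obs();print(np.round(o['qpos'],2).tolist(),np.round(o['tool_pos'],4).tolist(),np.round(o['tool_rot'],2).tolist(),o['time_s'])
r=read_camera("wrist"); cv2.imwrite("pics/w2.png",r["frame"][:,:,::-1]); c=read_camera("side"); cv2.imwrite("pics/s2.png",c["frame"][:,:,::-1])
from scipy.spatial.transform import Rotation as Ro
R=Ro.from_euler('xyz',o['tool_rot'],degrees=True).as_matrix(); print(R.round(3))
G=np.array([.4465,.052,.048]); print("to grasp TCP, tool axes:",R.T@(G+.019*R[:,2]-o['tool_pos']))
print(proj(r,[[.4465,.052,.08]]))
for n in ("mug",):
    for d in silhouettes("wrist",n)[:1]: print(n,d["p"],d["extent"])
import kin
from kin import *
D.append((o['qpos'],o['tool_pos'],o['tool_rot']))
E
```

```text
[12.46, 20.19, -46.01, 100.63, 26.73, 88.29, -65.47] [0.4625, 0.091, 0.1416] [-179.95, 24.79, 65.37] 6.15
[[ 0.378  0.909 -0.176]
 [ 0.825 -0.417 -0.381]
 [-0.419 -0.001 -0.908]]
to grasp TCP, tool axes: [0.00097411 0.00177509 0.12159879]
[[278.7886967  238.86848561]]
mug 0.81 [229.7, 152.3, 324.1, 274.6]
```

View pics/w2.png

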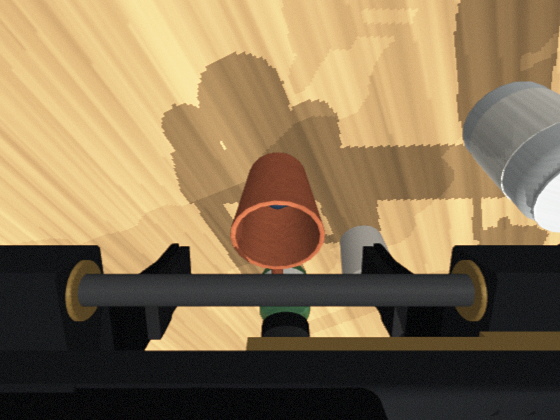

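Emit:
play_rows(
  steps=[
    [[0.001,0.0003,0.02,0,0,0,0.087],[0.001,0.0003,0.02,0,0,0,0.087],[0.001,0.0003,0.02,0,0,0,0.087],[0.001,0,0.02,0,0,0,0.087],[0,0,0.02,0,0,0,0.087],[0,0,0.018,0,0,0,0.087],[0,0,0,0,0,0,0.087],[0,0,0,0,0,0,0.04],[0,0,0,0,0,0,0.04],[0,0,0,0,0,0,0.04],[0,0,0,0,0,0,0.04],[0,0,0,0,0,0,0.04]],
  ],
  force=30,
)

```text
time_s: 7.5
tool_pos: [0.4438, 0.0477, 0.0337]
tool_rot: [179.9, 24.9, 65.3]
force: [-0.2, 0.8, 6.0]
grip_width: 0.0654
grasp_force: 29.9
```

```bash
python3 - <<'E'
from h import *
import kin
from kin import *
D.append(([12.46,20.19,-46.01,100.63,26.73,88.29,-65.47],[.4625,.091,.1416],[-179.95,24.79,65.37]))
o=get_obs(); D.append((o['qpos'],o['tool_pos'],o['tool_rot'])); print(np.round(o['qpos'],2).tolist(),o['grip_width'])
s=(-1,-1,-1,-1)
def fk2(q,p):
    R=Ro.from_euler('z',-q[0],degrees=True); x=np.array([0,0,p[0]])
    for i,(a,b) in enumerate([(1,None),(2,3),(4,5)]):
        if b: R=R*Ro.from_euler('z',-q[a],degrees=True)*Ro.from_euler('y',q[b],degrees=True)
        else: R=R*Ro.from_euler('y',q[a],degrees=True)
        x=x+R.apply(p[1+3*i:4+3*i])
    return x,R*Ro.from_euler('z',-q[6]+90,degrees=True)
def res2(p): return np.r_[np.ravel([(fk2(q,p)[0]-x)*1000 for q,x,r in D]),(p-p0)*3]
p0=np.array([.35,0,0,.4,0,0,.4,0,0,.3])
f=least_squares(res2,p0); print(np.round(f.x,4),np.round(f.fun,1)); np.save("kp.npy",f.x)
E
```

```text
[14.06, 24.29, -43.26, 110.06, 31.65, 76.37, -68.54] 0.06539351486038643
[ 2.488e-01  9.000e-04 -1.660e-02  4.671e-01 -8.000e-04 -9.200e-03
  5.133e-01  6.000e-04 -5.000e-04  3.681e-01] [-0.1  0.   0.1  0.2  0.   0.  -0.1 -0.1 -0.1 -0.1 -0.   0.   0.1  0.
 -0.1 -0.3  0.  -0.   0.2 -0.  -0.   0.3  0.  -0.   0.2]
```

```bash
cat >> kin.py <<'E'
kp=np.load("kp.npy") if __import__("os").path.exists("kp.npy") else None
def fk2(q,p=None):
    p=kp if p is None else p
    R=Ro.from_euler('z',-q[0],degrees=True); x=np.array([0,0,p[0]])
    for i,(a,b) in enumerate([(1,None),(2,3),(4,5)]):
        if b: R=R*Ro.from_euler('z',-q[a],degrees=True)*Ro.from_euler('y',q[b],degrees=True)
        else: R=R*Ro.from_euler('y',q[a],degrees=True)
        x=x+R.apply(p[1+3*i:4+3*i])
    return x,R*Ro.from_euler('z',-q[6]+90,degrees=True)
def ik(q0,X,R,w=.0005):
    f=lambda q:np.r_[(fk2(q)[0]-X)*100,(fk2(q)[1].inv()*R).as_rotvec()*30,(q-q0)*w]
    o=least_squares(f,np.clip(q0,lo+1,hi-1),bounds=(lo+.5,hi-.5)); x,r=fk2(o.x)
    return o.x,np.linalg.norm(x-X)*1000,np.degrees((r.inv()*R).magnitude())
def toolR(psi,eps,phi):
    """d azimuth psi, elevation eps; phi=0: tool x is up-side (mug upright side), roll phi about tool z"""
    p,e=np.radians([psi,eps]); d=np.array([np.cos(p)*np.cos(e),np.sin(p)*np.cos(e),np.sin(e)])
    n=np.array([np.sin(p),-np.cos(p),0])   # right of d
    # at grasp: d az -114.6, tool y az -24.6 => y = d turned +90 about z = -n ; 
    y=-n; x=np.cross(y,d)
    return Ro.from_matrix(np.c_[x,y,d])*Ro.from_rotvec([0,0,np.radians(phi)])
def mugaxes(R,b=25):
    b=np.radians(b); x,y,d=R.as_matrix().T
    return -x*np.cos(b)+d*np.sin(b), -d*np.cos(b)-x*np.sin(b)  # y_m, z_m
E
python3 - <<'E'
from kin import *
q0=np.array([14.06,24.29,-43.26,110.06,31.65,76.37,-68.54])
R0=toolR(-114.6,-65,0); print(R0.as_euler('xyz',degrees=True), mugaxes(R0))
S=np.array([.441,-.228,.2]); xL=np.array([-.395,-.919,0])
for eps in(-20,-10,0):
    R=toolR(-113.3,eps,0); ym,zm=mugaxes(R); G=S-(.056*ym+.011*zm); X=G+.019*R.as_matrix()[:,2]
    q,a,b=ik(q0,X,R); print("hang",eps,G.round(3),q.round(0),round(a,1),round(b,1))
B=np.array([.466,.311,.2])
for psi in (-114,-90,-60,-30,0,30,60,90):
  for phi in (-145,145):
    q=q0
    out=[]
    for e,f in ((-40,0),(-40,phi/2),(-40,phi),(0,phi)):
        R=toolR(psi,e,f); q,a,b=ik(q,B+.019*R.as_matrix()[:,2],R); out.append((round(a,1),round(b,1)))
    print(psi,phi,q.round(0),out)
E
```

```text
[-180.    25.    65.4] (array([-4.16280792e-01, -9.09236109e-01,  1.66533454e-16]), array([5.55111512e-17, 5.55111512e-17, 1.00000000e+00]))
hang -20 [ 0.454 -0.199  0.153] [  9.  34. -26. 105.  58. 106. -62.] 0.0 0.0
hang -10 [ 0.45  -0.207  0.148] [  5.  40. -21. 105.  62. 111. -65.] 0.0 0.0
hang 0 [ 0.446 -0.215  0.145] [  1.  46. -17. 104.  65. 116. -68.] 0.0 0.0
-114 -145 [-86.  79.  71.  72.   5. 117. 126.] [(np.float64(0.0), np.float64(0.0)), (np.float64(0.0), np.float64(0.0)), (np.float64(0.0), np.float64(0.0)), (np.float64(47.0), np.float64(13.1))]
-114 145 [ -86.   81.   71.   71.    8.  117. -154.] [(np.float64(0.0), np.float64(0.0)), (np.float64(0.0), np.float64(0.0)), (np.float64(39.0), np.float64(22.5)), (np.float64(46.0), np.float64(15.9))]
-90 -145 [-83.  68.  49.  70.  24. 117. 115.] [(np.float64(0.0), np.float64(0.0)), (np.float64(0.0), np.float64(0.0)), (np.float64(0.0), np.float64(0.0)), (np.float64(0.0), np.float64(0.0))]
-90 145 [ -90.   81.   71.   69.   10.  114. -154.] [(np.float64(0.0), np.float64(0.0)), (np.float64(0.0), np.float64(0.0)), (np.float64(18.8),
[... 1705 characters left out ...]
t64(12.9), np.float64(4.6)), (np.float64(12.9), np.float64(4.6)), (np.float64(13.3), np.float64(2.8))]
60 145 [  75.  102.  -79.  140.  206.    6. -154.] [(np.float64(15.2), np.float64(5.6)), (np.float64(92.7), np.float64(12.2)), (np.float64(118.1), np.float64(10.5)), (np.float64(31.9), np.float64(3.2))]
90 -145 [  1.  29.   0. 123. -89.  91.  28.] [(np.float64(0.0), np.float64(0.0)), (np.float64(0.0), np.float64(0.0)), (np.float64(0.0), np.float64(0.0)), (np.float64(0.0), np.float64(0.0))]
90 145 [  80.  119.  -53.  140.  -89.   12. -154.] [(np.float64(0.0), np.float64(0.0)), (np.float64(103.2), np.float64(28.0)), (np.float64(153.9), np.float64(57.4)), (np.float64(135.0), np.float64(48.9))]
```

```bash
cat >> kin.py <<'E'
def delta(X0,R0,X1,R1):
    return np.round(np.r_[R0.inv().apply(np.array(X1)-X0),(R0.inv()*R1).as_rotvec()],4)
def geom(X,R):
    G=X-.019*R.as_matrix()[:,2]; ym,zm=mugaxes(R); M=G+.029*zm
    lip=[M+.0345*(np.cos(t)*ym+np.sin(t)*np.cross(ym,zm)) for t in np.linspace(0,2*np.pi,73)]
    i=np.argmin([l[2] for l in lip]); low=lip[i]
    hd=[G+(.073)*ym+(z-.051)*zm for z in (.074,.03)]
    box=[G+R.apply([sx*.0375,sy*.095,-.051-k]) for sx in(-1,1) for sy in(-1,1) for k in(0,.1)]
    return dict(lip=low.round(3),ang=i*5,handle=np.min([h[2] for h in hd]).round(3),box=np.array(box)[np.argmin([b[2] for b in box])].round(3),mouth_elev=round(np.degrees(np.arcsin(zm[2])),1))
E
python3 - <<'E'
from kin import *
q=np.array([14.06,24.29,-43.26,110.06,31.65,76.37,-68.54]); X0,R0=fk2(q)
P=[X0,X0+[0,0,.2]]; Rs=[R0,R0]
psi=-60
Rf=toolR(psi,-5,-150)
g=geom(np.zeros(3),Rf)
d=Rf.as_matrix()[:,2]
X4=np.array([.466,.311,0])+.018*np.array([d[0],d[1],0])-np.r_[g["lip"][:2],0]; X4[2]=.195
print(geom(X4,Rf))
W=[(X0+[0,0,.2],R0),(X4+[0,0,.03],toolR(psi,-40,0)),(X4+[0,0,.03],toolR(psi,-40,-75)),(X4+[0,0,.03],toolR(psi,-40,-150)),(X4,Rf)]
Xp,Rp=X0,R0
for X,R in W:
    q,a,b=ik(q,X,R); print(delta(Xp,Rp,X,R),X.round(3),q.round(0),round(a,1),round(b,1),geom(X,R)); Xp,Rp=X,R
E
```

```text
{'lip': array([0.475, 0.295, 0.155]), 'ang': np.int64(330), 'handle': np.float64(0.13), 'box': array([0.396, 0.296, 0.121]), 'mouth_elev': np.float64(-16.6)}
[-0.0842  0.0003 -0.1814  0.      0.      0.    ] [0.444 0.048 0.234] [ 18.  10. -45.  99.  22.  94. -55.] 0.0 0.0 {'lip': array([0.416, 0.04 , 0.28 ]), 'ang': np.int64(40), 'handle': np.float64(0.23), 'box': array([0.384, 0.145, 0.281]), 'mouth_elev': np.float64(89.9)}
[ 0.1969 -0.048  -0.0819 -0.5829 -0.4035 -0.7632] [0.489 0.261 0.225] [-19.  27. -49.  96.  57. 104. -47.] 0.0 0.0 {'lip': array([0.46 , 0.312, 0.249]), 'ang': np.int64(180), 'handle': np.float64(0.249), 'box': array([0.368, 0.281, 0.241]), 'mouth_elev': np.float64(65.0)}
[ 0.     0.     0.     0.     0.    -1.309] [0.489 0.261 0.225] [-13.  31. -58.  96.  61. 108.  26.] 0.0 0.0 {'lip': array([0.483, 0.319, 0.231]), 'ang': np.int64(275), 'handle': np.float64(0.217), 'box': array([0.419, 0.359, 0.192]), 'mouth_elev': np.float64(41.8)}
[ 0.     0.     0.     0.    -0.    -1.309] [0.489 0.261 0.225] [ -9.  36. -67.  95.  65. 112.  99.] 0.0 0.0 {'lip': array([0.47 , 0.31 , 0.213]), 'ang': np.int64(335), 'handle': np.float64(0.167), 'box': array([0.381, 0.321, 0.209]), 'mouth_elev': np.float64(17.6)}
[-0.0199  0.0115  0.0193  0.3054  0.529   0.    ] [0.489 0.261 0.195] [-49.  43. -20.  96.  68. 117.  92.] 0.0 0.0 {'lip': array([0.475, 0.295, 0.155]), 'ang': np.int64(330), 'handle': np.float64(0.13), 'box': array([0.396, 0.296, 0.121]), 'mouth_elev': np.float64(-16.6)}
```

Emit:
play_rows(
  steps=[
    [[-0.0084,0,-0.0181,0,0,0,0.04],[-0.0084,0,-0.0181,0,0,0,0.04],[-0.0168,0,-0.0362,0,0,0,0.04],[-0.0168,0,-0.0362,0,0,0,0.04],[-0.0168,0,-0.0362,0,0,0,0.04],[-0.0168,0,-0.0362,0,0,0,0.04]],
  ],
)

```text
time_s: 8.1
tool_pos: [0.4426, 0.0476, 0.2333]
tool_rot: [-179.9, 24.9, 65.4]
force: [0.9, -0.5, -2.9]
grip_width: 0.0653
grasp_force: 30.0
```

Emit:
play_rows(
  steps=[
    [[0.0394,-0.0096,-0.0164,0,0,0,0.04],[0.0394,-0.0096,-0.0164,0,0,0,0.04],[0.0394,-0.0096,-0.0164,0,0,0,0.04],[0.0394,-0.0096,-0.0164,0,0,0,0.04],[0.0394,-0.0096,-0.0164,0,0,0,0.04],[0,0,0,-0.083,-0.0575,-0.109,0.04],[0,0,0,-0.083,-0.0575,-0.109,0.04],[0,0,0,-0.083,-0.0575,-0.109,0.04],[0,0,0,-0.083,-0.0575,-0.109,0.04],[0,0,0,-0.083,-0.0575,-0.109,0.04],[0,0,0,-0.083,-0.0575,-0.109,0.04],[0,0,0,-0.083,-0.0575,-0.109,0.04]],
  ],
)

```text
time_s: 9.3
tool_pos: [0.4878, 0.2623, 0.2222]
tool_rot: [-179.5, 49.9, 120.7]
force: [0.1, 0.1, -4.4]
grip_width: 0.0654
grasp_force: 30.0
```

```bash
python3 - <<'E'
from h import *
from kin import *
o=get_obs(); q=np.array(o['qpos']); print(q.round(1)); X0=np.array(o['tool_pos']);R0=Ro.from_euler('xyz',o['tool_rot'],degrees=True)
print(delta(X0,R0,[.489,.261,.225],toolR(-60,-40,0)))
E
```

```text
[-16.5  29.1 -53.3  95.9  58.4 105.3 -47.8]
[-0.0032  0.0004 -0.0005  0.0009 -0.0023  0.0074]
```

Emit:
play_rows(
  steps=[
    [[0,0,0,0,0,-0.145,0.04],[0,0,0,0,0,-0.145,0.04],[0,0,0,0,0,-0.145,0.04],[0,0,0,0,0,-0.145,0.04],[0,0,0,0,0,-0.145,0.04],[0,0,0,0,0,-0.145,0.04],[0,0,0,0,0,-0.145,0.04],[0,0,0,0,0,-0.145,0.04],[0,0,0,0,0,-0.145,0.04],[0,0,0,0,0,-0.145,0.04],[0,0,0,0,0,-0.145,0.04],[0,0,0,0,0,-0.145,0.04]],
  ],
)

```text
time_s: 10.5
tool_pos: [0.4881, 0.2614, 0.2224]
tool_rot: [-130.7, -7.9, -143.5]
force: [-0.0, 0.1, -3.1]
grip_width: 0.0654
grasp_force: 30.1
```

Emit:
play_rows(
  steps=[
    [[0,0,0,0,0,-0.145,0.04],[0,0,0,0,0,-0.145,0.04],[0,0,0,0,0,-0.145,0.04],[0,0,0,0,0,-0.145,0.04],[0,0,0,0,0,-0.145,0.04],[0,0,0,0,0,-0.145,0.04],[0,0,0,0,0,0,0.04]],
  ],
)

```text
time_s: 11.2
tool_pos: [0.4882, 0.2613, 0.2224]
tool_rot: [-149.3, -41.3, -102.2]
force: [0.2, -0.5, -3.7]
grip_width: 0.0654
grasp_force: 30.1
```

```bash
python3 - <<'E'
from h import *
from kin import *
o=get_obs(); q=np.array(o['qpos']); print(q.round(1)); X0=np.array(o['tool_pos']);R0=Ro.from_euler('xyz',o['tool_rot'],degrees=True)
Rf=toolR(-60,-5,-150)
print(delta(X0,R0,[.489,.261,.195],Rf), geom(X0,R0))
c=read_camera("side"); cv2.imwrite("pics/s3.png",cv2.resize(c["frame"][150:420,120:480,::-1],(800,600),interpolation=cv2.INTER_CUBIC))
E
```

```text
[ -7.2  38.2 -69.3  95.5  66.4 113.8  97.4]
[-0.018   0.0098  0.0182  0.3118  0.5301 -0.0043] {'lip': array([0.469, 0.31 , 0.211]), 'ang': np.int64(335), 'handle': np.float64(0.165), 'box': array([0.381, 0.321, 0.206]), 'mouth_elev': np.float64(17.8)}
```

View pics/s3.png

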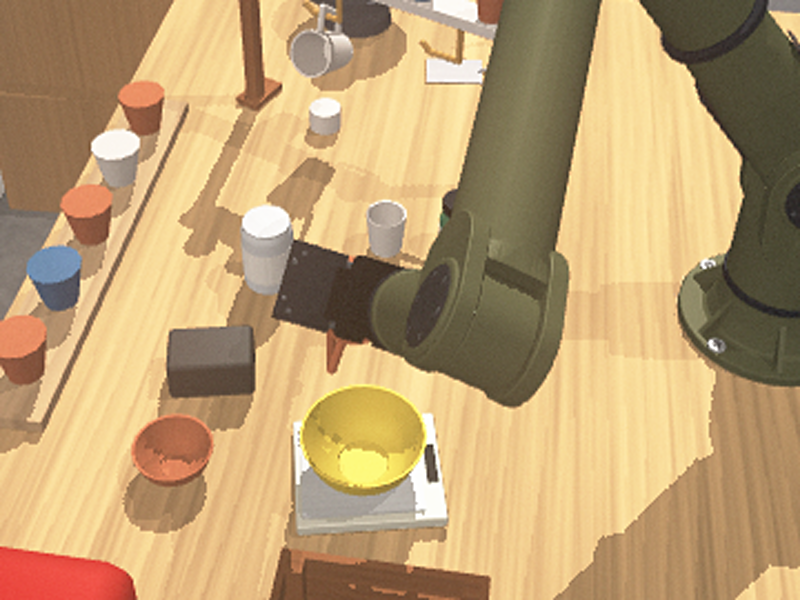

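Emit:
play_rows(
  steps=[
    [[-0.009,0.005,0.009,0,0,0,0.04],[0,0,0,0.062,0.106,0,0.04],[0,0,0,0.062,0.106,0,0.04]],
  ],
)

```text
time_s: 11.55
tool_pos: [0.4892, 0.26, 0.2081]
tool_rot: [-134.0, -50.9, -113.5]
force: [0.2, 0.7, -5.9]
grip_width: 0.0658
grasp_force: 30.0
```

```bash
python3 - <<'E'
from h import *
from kin import *
o=get_obs(); q=np.array(o['qpos']); print(q.round(1)); X0=np.array(o['tool_pos']);R0=Ro.from_euler('xyz',o['tool_rot'],degrees=True)
Rf=toolR(-60,-5,-150)
print(delta(X0,R0,[.489,.261,.195],Rf), geom(X0,R0))
for psi in(-60,-50,-40,-30,-20): print(psi,ik(q,np.array([.489,.261,.195]),toolR(psi,-5,-150),.02))
E
```

```text
[-22.6  39.  -52.1  96.   69.  116.9  93.9]
[-0.0107  0.0059  0.0048  0.189   0.3136 -0.0076] {'lip': array([0.473, 0.305, 0.184]), 'ang': np.int64(335), 'handle': np.float64(0.15), 'box': array([0.386, 0.314, 0.167]), 'mouth_elev': np.float64(4.0)}
-60 (array([-48.91892276,  42.52256274, -20.03657533,  96.03404814,
        68.03240159, 117.16      ,  92.2240471 ]), np.float64(0.3761204302886638), np.float64(0.14758753630951785))
-50 (array([-41.48226953,  40.89880107, -31.81233298, 104.14169221,
        76.93840917, 117.16      ,  90.37141231]), np.float64(0.1783984465310943), np.float64(0.09016620500150413))
-40 (array([-33.73060258,  40.16483016, -42.50747965, 112.35441403,
        85.74830674, 117.16      ,  89.61665005]), np.float64(0.06647032751548956), np.float64(0.049619319963194304))
-30 (array([-28.74215558,  37.82485293, -48.3640254 , 120.70106508,
        92.77060523, 114.21747657,  89.65814189]), np.float64(0.1276904966578731), np.float64(0.05618513315815943))
-20 (array([-25.51550549,  33.34668256, -50.80543801, 129.01470336,
        98.7569068 , 108.31657906,  89.49209237]), np.float64(0.2124969412712784), np.float64(0.08073361537380937))
```

Emit:
play_rows(
  steps=[
    [[-0.005,0.003,0.003,0.063,0.1045,0,0.04],[0,0,0,0.063,0.1045,0,0.04],[0,0,0,0.063,0.1045,0,0.04],[0,0,0,0,0,0,0.04],[0,0,0,0,0,0,0.04],[0,0,0,0,0,0,0.04],[0,0,0,0,0,0,0.04]],
  ],
)

```text
time_s: 12.25
tool_pos: [0.4894, 0.2603, 0.2039]
tool_rot: [-100.5, -59.1, -141.0]
force: [-0.1, 0.5, -2.8]
grip_width: 0.0653
grasp_force: 30.0
```

```bash
python3 - <<'E'
from h import *
from kin import *
o=get_obs(); q=np.array(o['qpos']); print(q.round(1)); X0=np.array(o['tool_pos']);R0=Ro.from_euler('xyz',o['tool_rot'],degrees=True)
print(geom(X0,R0))
c=read_camera("side"); t=read_camera("top")
for n,k in(("side",c),("top",t)): print(n,[(round(float(d["p"]),2),np.round(d["extent"]).tolist()) for d in silhouettes(n,"bead0_center")[:6]])
a=cv2.resize(c["frame"][270:420,160:360,::-1],(800,600),interpolation=cv2.INTER_CUBIC)
cv2.imwrite("pics/s4.png",a)
E
```

```text
[-49.2  41.6 -19.6  95.9  67.8 117.2  92.6]
{'lip': array([0.476, 0.294, 0.164]), 'ang': np.int64(330), 'handle': np.float64(0.14), 'box': array([0.396, 0.296, 0.13 ]), 'mouth_elev': np.float64(-16.1)}
side [(0.6, [276.0, 354.0, 287.0, 356.0])]
top []
```

View pics/s4.png

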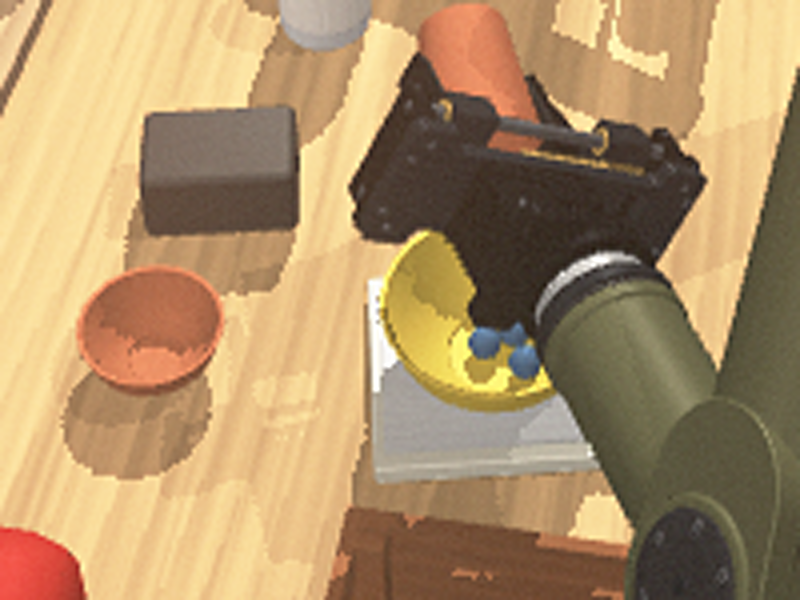

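Emit:
play_rows(
  steps=[
    [[0,0,0,0,0,-0.12,0.04],[0,0,0,0,0,0.12,0.04],[0,0,0,0,0,-0.12,0.04],[0,0,0,0,0,0.12,0.04],[0.026,-0.015,0,0,0,0,0.04],[0.026,-0.015,0,0,0,0,0.04],[0.026,-0.015,0,0,0,0,0.04],[0,0,0,-0.0625,-0.1055,0,0.04],[0,0,0,-0.0625,-0.1055,0,0.04],[0,0,0,-0.0625,-0.1055,0,0.04],[0,0,0,-0.0625,-0.1055,0,0.04],[0,0,0,-0.0625,-0.1055,0,0.04]],
  ],
)

```text
time_s: 13.65
tool_pos: [0.4917, 0.2539, 0.2939]
tool_rot: [-149.4, -41.0, -102.1]
force: [0.9, -0.1, -3.1]
grip_width: 0.0653
grasp_force: 30.0
```

```bash
python3 - <<'E'
from h import *
from kin import *
o=get_obs(); q=np.array(o['qpos']); print(q.round(1)); X0=np.array(o['tool_pos']);R0=Ro.from_euler('xyz',o['tool_rot'],degrees=True)
print(geom(X0,R0), o['force'])
c=read_camera("side"); 
a=cv2.resize(c["frame"][270:420,160:360,::-1],(800,600),interpolation=cv2.INTER_CUBIC)
cv2.imwrite("pics/s5.png",a)
f=c["frame"].astype(int); m=(f[:,:,2]>f[:,:,0]+25)&(f[:,:,2]>60); n,l,s,ce=cv2.connectedComponentsWithStats(m.astype(np.uint8)); print([(s[i].tolist(),ce[i].round().tolist()) for i in range(1,n) if s[i,4]>5])
q1=q
S=np.array([.441,-.228,.2])
# transition: roll back, then pre-hang
for psi,e,f,X in((-60,-40,0,X0),(-113.3,-20,0,np.array([.52,-.1,.33]))):
    R=toolR(psi,e,f); q1,a,b=ik(q1,X,R); print(delta(X0,R0,X,R),q1.round(0),a,b); 
E
```

```text
[-41.9  16.3 -18.3  93.2  46.6  99.5 114.8]
{'lip': array([0.473, 0.303, 0.282]), 'ang': np.int64(335), 'handle': np.float64(0.236), 'box': array([0.384, 0.314, 0.278]), 'mouth_elev': np.float64(18.2)} [ 0.87853411 -0.0930391  -3.11871368]
[([303, 131, 15, 9, 101], [310.0, 134.0]), ([132, 261, 25, 17, 328], [144.0, 269.0]), ([275, 347, 9, 13, 67], [279.0, 353.0]), ([284, 347, 9, 13, 69], [288.0, 353.0])]
[ 0.      0.      0.      0.0118 -0.004   2.6109] [-52.  16.  -6.  94.  45.  98. -33.] 0.00039931166763030576 0.00015353542634611195
[0.2805 0.012  0.2203 0.7953 1.0344 2.8304] [-31.  29.  14.  86.  46. 114. -39.] 8.490663280438726e-05 3.057140024269259e-05
```

View pics/s5.png

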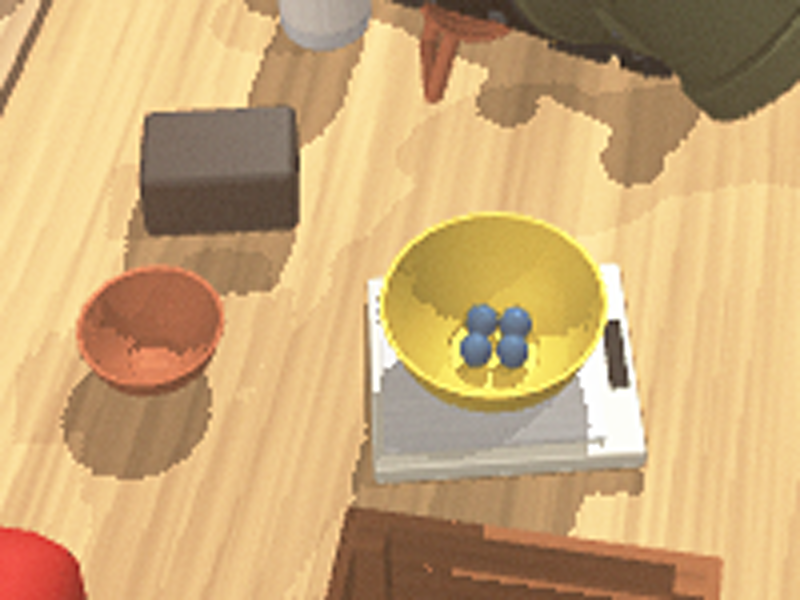

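Emit:
play_rows(
  steps=[
    [[0,0,0,0,0,0.145,0.04],[0,0,0,0,0,0.145,0.04],[0,0,0,0,0,0.145,0.04],[0,0,0,0,0,0.145,0.04],[0,0,0,0,0,0.145,0.04],[0,0,0,0,0,0.145,0.04],[0,0,0,0,0,0.145,0.04],[0,0,0,0,0,0.145,0.04],[0,0,0,0,0,0.145,0.04],[0,0,0,0,0,0.145,0.04],[0,0,0,0,0,0.145,0.04],[0,0,0,0,0,0.145,0.04]],
  ],
)

```text
time_s: 14.9
tool_pos: [0.4918, 0.253, 0.2927]
tool_rot: [-137.8, 29.6, -178.8]
force: [0.1, 0.4, -2.1]
grip_width: 0.0657
grasp_force: 30.0
```

Emit:
play_rows(
  steps=[
    [[0,0,0,0,0,0.145,0.04],[0,0,0,0,0,0.145,0.04],[0,0,0,0,0,0.145,0.04],[0,0,0,0,0,0.145,0.04],[0,0,0,0,0,0.145,0.04],[0,0,0,0,0,0.145,0.04]],
  ],
)

```text
time_s: 15.5
tool_pos: [0.4917, 0.253, 0.2928]
tool_rot: [179.9, 49.9, 119.6]
force: [-0.6, -0.6, -2.1]
grip_width: 0.0654
grasp_force: 30.0
```

```bash
cat >> kin.py <<'E'
S0=np.array([.441,-.228,.2]); 
def hangpose(rho,dy=0,dz=0,du=0,az=-113.3,S=S0,P=(.056,.011)):
    a=np.radians(az); R=toolR(az,-65+rho,0); ym,zm=mugaxes(R); xL=np.array([np.cos(a),np.sin(a),0]); yL=np.array([-np.sin(a),np.cos(a),0])
    G=S-(P[0]*ym+P[1]*zm)+dy*yL+du*xL+[0,0,dz]
    return G+.019*R.as_matrix()[:,2],R
E
python3 - <<'E'
from h import *
from kin import *
o=get_obs(); q=np.array(o['qpos']); print(q.round(1)); Xp=np.array(o['tool_pos']);Rp=Ro.from_euler('xyz',o['tool_rot'],degrees=True)
A=hangpose(40,.09,.02,-.10); Bq=hangpose(40,.09,.02,0)
for X,R in ((A[0],Rp),A,Bq,hangpose(40,0,.02,0),hangpose(40),hangpose(60)):
    q,a,b=ik(q,X,R); print(delta(Xp,Rp,X,R),X.round(3),q.round(0),round(a,1),round(b,1)); Xp,Rp=X,R
E
```

```text
[-52.   15.7  -6.3  93.7  44.4  97.8 -33.5]
[-0.1574 -0.1338  0.3814  0.      0.      0.    ] [ 0.571 -0.155  0.168] [-28.   3.  14. 124.  61.  56. -23.] 0.0 0.0
[ 0.      0.      0.      0.7828 -0.2445  0.4982] [ 0.571 -0.155  0.168] [-27.  40.  18.  86.  39.  97. -42.] 0.0 0.0
[-0.0423 -0.      0.0906  0.      0.      0.    ] [ 0.531 -0.247  0.168] [-23.  35.  21.  95.  43.  90. -42.] 0.0 0.0
[-0.   -0.09 -0.    0.    0.    0.  ] [ 0.448 -0.211  0.168] [-28.  27.  20. 107.  43.  91. -48.] 0.0 0.0
[ 0.0181 -0.      0.0085  0.      0.      0.    ] [ 0.448 -0.211  0.148] [-28.  29.  19. 107.  42.  89. -49.] 0.0 0.0
[-0.0052 -0.      0.0186  0.     -0.3491  0.    ] [ 0.441 -0.228  0.144] [-31.  43.  21. 106.  48.  96. -56.] 0.0 0.0
```

Emit:
play_rows(
  steps=[
    [[-0.0297,-0.0135,0.036,0,0,0,0.04],[-0.0297,-0.0135,0.036,0,0,0,0.04],[-0.0297,-0.0135,0.036,0,0,0,0.04],[-0.0297,-0.0135,0.036,0,0,0,0.04],[-0.0297,-0.0135,0.036,0,0,0,0.04],[-0.0297,-0.0135,0.036,0,0,0,0.04],[0,0,0,0.1118,-0.0349,0.0712,0.04],[0,0,0,0.1118,-0.0349,0.0712,0.04],[0,0,0,0.1118,-0.0349,0.0712,0.04],[0,0,0,0.1118,-0.0349,0.0712,0.04],[0,0,0,0.1118,-0.0349,0.0712,0.04],[0,0,0,0.1118,-0.0349,0.0712,0.04]],
  ],
)

```text
time_s: 16.7
tool_pos: [0.5616, -0.0281, 0.2892]
tool_rot: [-177.5, 63.2, 76.5]
force: [-0.2, -0.8, -2.9]
grip_width: 0.0656
grasp_force: 29.9
```

```bash
python3 - <<'E'
from h import *
from kin import *
o=get_obs(); q=np.array(o['qpos']); print(q.round(1)); Xp=np.array(o['tool_pos']);Rp=Ro.from_euler('xyz',o['tool_rot'],degrees=True)
X,R=hangpose(40,.065,.02,-.07); print(X,delta(Xp,Rp,X,R)); print(delta(Xp,R,X,R))
r=read_camera("wrist"); c=read_camera("side")
cv2.imwrite("pics/w6.png",r["frame"][:,:,::-1]); 
cv2.imwrite("pics/s6.png",cv2.resize(c["frame"][90:270,240:440,::-1],(660,594),interpolation=cv2.INTER_CUBIC))
for k in ("hook","hook_taken","mug"): print(k,[(round(float(d["p"]),2),np.round(d["extent"]).tolist()) for d in silhouettes("wrist",k)[:2]],[(round(float(d["p"]),2),np.round(d["extent"]).tolist()) for d in silhouettes("side",k)[:2]])
a=np.radians(-113.3);xL=np.array([np.cos(a),np.sin(a),0]);yL=np.array([-np.sin(a),np.cos(a),0])
H=S0-.024*yL
pts=[H+[0,0,.07],H,H+.045*yL,H+.056*yL+[0,0,.01]]
print("wrist px",proj(r,pts).round().tolist()); print("side px crop",((proj(c,pts)-[240,90])*3.3).round().tolist())
E
```

```text
[-34.   31.1  11.5  82.   41.9 109.6 -38.1]
[ 0.5357475  -0.17232878  0.16754766] [ 0.0425  0.0165  0.1849  0.1108 -0.0305  0.0754]
[0.05   0.0333 0.1807 0.     0.     0.    ]
hook [(0.73, [199.0, 194.0, 230.0, 246.0])] [(0.62, [178.0, 333.0, 215.0, 372.0])]
hook_taken [(0.86, [348.0, 137.0, 418.0, 246.0]), (0.3, [213.0, 124.0, 305.0, 150.0])] [(0.22, [254.0, 338.0, 321.0, 392.0])]
mug [(0.9, [189.0, 168.0, 360.0, 345.0])] []
wrist px [[202.0, 258.0], [206.0, 199.0], [243.0, 201.0], [252.0, 209.0]]
side px crop [[288.0, 219.0], [284.0, 285.0], [241.0, 270.0], [231.0, 257.0]]
```

View pics/w6.png

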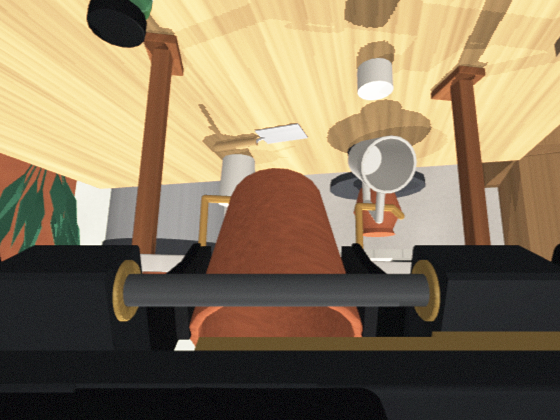

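Emit:
play_rows(
  steps=[
    [[0,0,0,0.1108,-0.0305,0.0754,0.04],[0.01,0.0067,0.0361,0,0,0,0.04],[0.01,0.0067,0.0361,0,0,0,0.04],[0.01,0.0067,0.0361,0,0,0,0.04],[0.01,0.0067,0.0361,0,0,0,0.04],[0.01,0.0067,0.0361,0,0,0,0.04],[0,0,0,0,0,0,0.04]],
  ],
)

```text
time_s: 17.8
tool_pos: [0.5334, -0.1774, 0.1669]
tool_rot: [-179.6, 64.9, 66.9]
force: [-1.5, 0.2, -2.0]
grip_width: 0.0653
grasp_force: 30.0
```

```bash
python3 - <<'E'
from h import *
from kin import *
o=get_obs(); q=np.array(o['qpos']); print(q.round(1)); Xp=np.array(o['tool_pos']);Rp=Ro.from_euler('xyz',o['tool_rot'],degrees=True)
X,R=hangpose(40,.065,.02,-.07); print(delta(Xp,Rp,X,R))
X,R=hangpose(40,.065,.02,0); print(delta(Xp,Rp,X,R))
r=read_camera("top"); c=read_camera("side"); w=read_camera("wrist")
G=Xp-.019*Rp.as_matrix()[:,2]; ym,zm=mugaxes(Rp); mp=lambda y,z:G+(y+.001)*ym+(z-.051)*zm
pts=[mp(.035,.068),mp(.068,.074),mp(.056,.028),mp(.029,.014)]
a=np.radians(-113.3);xL=np.array([np.cos(a),np.sin(a),0]);yL=np.array([-np.sin(a),np.cos(a),0])
H=S0-.024*yL; hk=[H+[0,0,.07],H,H+.045*yL,H+.056*yL+[0,0,.01]]
out=[]
for cam,(x0,y0,w_,h_),sc in ((c,(230,110,133,150),3),(r,(240,200,133,150),3)):
    im=cv2.resize(cam["frame"][y0:y0+h_,x0:x0+w_,::-1].copy(),None,fx=sc,fy=sc,interpolation=cv2.INTER_CUBIC)
    for P_,col in((pts,(0,255,0)),(hk,(255,0,255))):
        cv2.polylines(im,[((proj(cam,P_)-[x0,y0])*sc).astype(np.int32)],False,col,1)
    out.append(im)
cv2.imwrite("pics/c7.png",np.hstack(out)); print(np.hstack(out).shape)
E
```

```text
[-25.   35.9  15.6  92.5  41.5  95.5 -45. ]
[ 0.0018  0.0001 -0.0054 -0.0026 -0.0009  0.0017]
[-0.0279  0.0002  0.0581 -0.0026 -0.0009  0.0017]
(450, 798, 3)
```

View pics/c7.png

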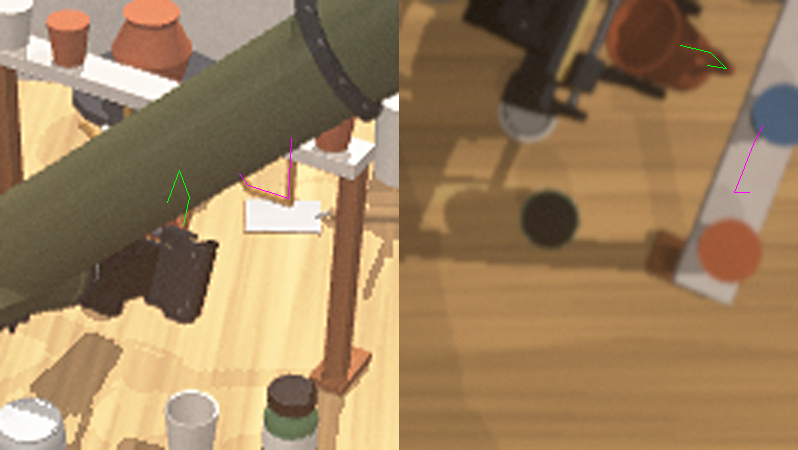

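Emit:
play_rows(
  steps=[
    [[-0.014,0,0.029,0,0,0,0.04],[-0.014,0,0.029,0,0,0,0.04],[0,0,0,0,0,0,0.04],[0,0,0,0,0,0,0.04]],
  ],
)

```text
time_s: 18.35
tool_pos: [0.5126, -0.2315, 0.1694]
tool_rot: [179.7, 64.6, 66.7]
force: [0.3, 0.4, -3.1]
grip_width: 0.0653
grasp_force: 30.0
```

Emit:
play_rows(
  steps=[
    [[0,-0.011,0,0,0,0,0.04],[0,-0.011,0,0,0,0,0.04],[0,-0.011,0,0,0,0,0.04],[0,0,0,0,0,0,0.04]],
  ],
)

```text
time_s: 18.75
tool_pos: [0.4806, -0.2177, 0.168]
tool_rot: [-179.8, 64.7, 67.2]
force: [-0.1, -0.3, -2.7]
grip_width: 0.0657
grasp_force: 30.0
```

```bash
python3 - <<'E'
from h import *
from kin import *
o=get_obs(); Xp=np.array(o['tool_pos']);Rp=Ro.from_euler('xyz',o['tool_rot'],degrees=True); print(o['force'].round(1),o['wrist_torque'].round(2))
X,R=hangpose(40,.032,.02,0); print(delta(Xp,Rp,X,R))
X,R=hangpose(40,0,.02,0); print(delta(Xp,Rp,X,R))
r=read_camera("wrist"); c=read_camera("top"); s=read_camera("side")
G=Xp-.019*Rp.as_matrix()[:,2]; ym,zm=mugaxes(Rp); mp=lambda y,z:G+(y+.001)*ym+(z-.051)*zm
pts=[mp(.035,.068),mp(.068,.074),mp(.056,.028),mp(.029,.014)]
a=np.radians(-113.3);yL=np.array([-np.sin(a),np.cos(a),0])
H=S0-.024*yL; hk=[H+[0,0,.07],H,H+.045*yL,H+.056*yL+[0,0,.01]]
im=r["frame"][:250,130:400,::-1].copy()
im=cv2.resize(im,None,fx=1.6,fy=1.6); 
cv2.polylines(im,[((proj(r,hk)-[130,0])*1.6).astype(np.int32)],False,(255,0,255),1)
i2=cv2.resize(s["frame"][110:243,240:350,::-1],None,fx=3,fy=3,interpolation=cv2.INTER_CUBIC)
for P_,col in((pts,(0,255,0)),(hk,(255,0,255))): cv2.polylines(i2,[((proj(s,P_)-[240,110])*3).astype(np.int32)],False,col,1)
cv2.imwrite("pics/c8.png",np.hstack([im[:399],i2])); print(np.hstack([im[:399],i2]).shape)
E
```

```text
[-0.1 -0.3 -2.7] [ 1.46 -0.67  0.07]
[-0.0023 -0.0003  0.006   0.0045 -0.0045  0.0039]
[-0.0022 -0.0323  0.0059  0.0045 -0.0045  0.0039]
(399, 762, 3)
```

Emit:
play_rows(
  steps=[
    [[-0.001,-0.0107,0.0015,0,0,0,0.04],[-0.001,-0.0107,0.0015,0,0,0,0.04],[0,-0.0107,0,0,0,0,0.04],[0,0,0,0,0,0,0.04],[0,0,0,0,0,0,0.04]],
  ],
)

```text
time_s: 19.4
tool_pos: [0.4507, -0.2099, 0.169]
tool_rot: [180.0, 64.7, 66.9]
force: [-0.0, -0.4, -2.8]
grip_width: 0.0656
grasp_force: 30.0
```

```bash
cat > look.py <<'E'
from h import *
from kin import *
import sys
o=get_obs(); Xp=np.array(o['tool_pos']);Rp=Ro.from_euler('xyz',o['tool_rot'],degrees=True); print(o['force'].round(1),o['wrist_torque'].round(2),np.array(o['qpos']).round(0))
for a in ((40,0,.02),(40,0,0),(60,0,0)): print(a,delta(Xp,Rp,*hangpose(*a)))
r=read_camera("wrist"); s=read_camera("side")
G=Xp-.019*Rp.as_matrix()[:,2]; ym,zm=mugaxes(Rp); mp=lambda y,z:G+(y+.001)*ym+(z-.051)*zm
pts=[mp(.035,.068),mp(.068,.074),mp(.056,.028),mp(.029,.014)]
a=np.radians(-113.3);yL=np.array([-np.sin(a),np.cos(a),0])
H=S0-.024*yL; hk=[H+[0,0,.07],H,H+.045*yL,H+.056*yL+[0,0,.01]]
im=cv2.resize(r["frame"][:250,130:400,::-1].copy(),None,fx=1.6,fy=1.6)
cv2.polylines(im,[((proj(r,hk)-[130,0])*1.6).astype(np.int32)],False,(255,0,255),1)
i2=cv2.resize(s["frame"][110:243,240:350,::-1],None,fx=3,fy=3,interpolation=cv2.INTER_CUBIC)
for P_,col in((pts,(0,255,0)),(hk,(255,0,255))): cv2.polylines(i2,[((proj(s,P_)-[240,110])*3).astype(np.int32)],False,col,1)
cv2.imwrite(f"pics/{sys.argv[1]}.png",np.hstack([im[:399],i2]))
E
python3 look.py c9
```

```text
[-0.  -0.4 -2.8] [ 1.54 -0.69 -0.01] [-26.  27.  16. 106.  44.  92. -49.]
(40, 0, 0.02) [ 0.0005 -0.0018  0.0023  0.0045 -0.0044  0.0017]
(40, 0, 0) [ 0.0186 -0.0018  0.0108  0.0045 -0.0044  0.0017]
(60, 0, 0) [ 0.0133 -0.0019  0.0294  0.0047 -0.3535  0.0009]
```

Emit:
play_rows(
  steps=[
    [[0.0036,0,0.0017,0,0,0,0.04],[0.0036,0,0.0017,0,0,0,0.04],[0.0036,0,0.0017,0,0,0,0.04],[0.0018,0,0.0009,0,0,0,0.04],[0.0018,0,0.0009,0,0,0,0.04],[0,0,0,0,0,0,0.04]],
  ],
)

```text
time_s: 20.1
tool_pos: [0.4506, -0.2101, 0.1527]
tool_rot: [-180.0, 64.8, 66.9]
force: [-0.4, -0.4, -1.8]
grip_width: 0.0655
grasp_force: 30.0
```

Emit:
play_rows(
  steps=[
    [[-0.001,0,0.0064,0,-0.116,0,0.04],[-0.001,0,0.0064,0,-0.116,0,0.04],[-0.001,0,0.0064,0,-0.116,0,0.04],[0,0,0,0,0,0,0.04],[0,0,0,0,0,0,0.04]],
  ],
)

```text
time_s: 20.6
tool_pos: [0.4436, -0.227, 0.1489]
tool_rot: [-179.5, 84.6, 67.4]
force: [1.8, 2.5, -3.0]
grip_width: 0.0655
grasp_force: 30.0
```

```bash
python3 look.py c10
```

```text
[ 1.8  2.5 -3. ] [ 1.63 -0.78 -0.06] [-28.  42.  18. 105.  49.  97. -56.]
(40, 0, 0.02) [-0.017  -0.0019 -0.0183  0.0045  0.342   0.002 ]
(40, 0, 0) [ 0.0029 -0.0019 -0.0164  0.0045  0.342   0.002 ]
(60, 0, 0) [ 0.0043 -0.002   0.0029  0.0047 -0.0071  0.0012]
```

Emit:
play_rows(
  steps=[
    [[0.0015,0,-0.001,0,0,0,0.04],[0.0015,0,0,0,0,0,0.04],[0.0015,0,0,0,0,0,0.04],[0,0,0,0,0,0,0.04]],
  ],
)

```text
time_s: 21.1
tool_pos: [0.4438, -0.2265, 0.1456]
tool_rot: [179.4, 84.7, 66.4]
force: [0.9, 0.1, -1.4]
grip_width: 0.0654
grasp_force: 30.0
```

Emit:
play_rows(
  steps=[
    [[0.001,0,0,0,0,0,0.04],[0.001,0,0,0,0,0,0.04],[0,0,0,0,0,0,0.04]],
  ],
)

```text
time_s: 21.4
tool_pos: [0.4436, -0.2267, 0.1437]
tool_rot: [179.8, 84.8, 66.7]
force: [0.2, -1.2, 1.6]
grip_width: 0.0651
grasp_force: 30.0
```

```bash
python3 look.py c11
```

```text
[ 0.2 -1.2  1.6] [ 0.86 -0.41  0.11] [-28.  43.  18. 105.  49.  97. -57.]
(40, 0, 0.02) [-0.0222 -0.0018 -0.0185  0.0033  0.3455  0.0005]
(40, 0, 0) [-0.0023 -0.0018 -0.0167  0.0033  0.3455  0.0005]
(60, 0, 0) [-0.0009 -0.0018  0.0026  0.0033 -0.0036 -0.0001]
```

View pics/c11.png

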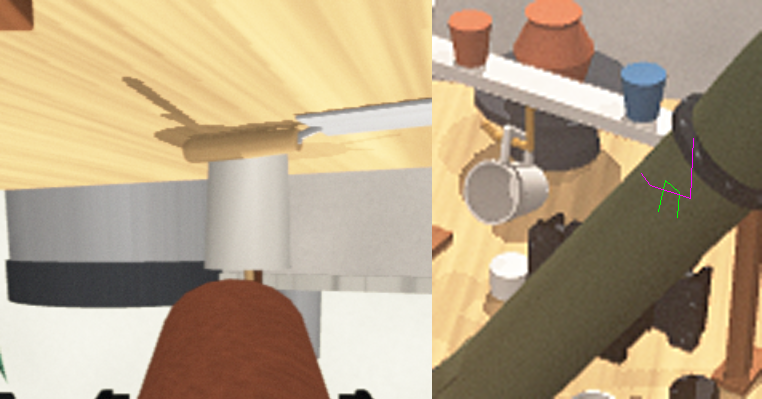

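Emit:
play_rows(
  steps=[
    [[0,0,0,0,0,0,0.066],[0,0,0,0,0,0,0.068],[0,0,0,0,0,0,0.072],[0,0,0,0,0,0,0.08],[0,0,0,0,0,0,0.087],[0,0,0,0,0,0,0.087],[0,0,0,0,0,0,0.087],[0,0,0,0,0,0,0.087],[0,0,0,0,0,0,0.087],[0,0,0,0,0,0,0.087]],
  ],
)

```text
time_s: 22.5
tool_pos: [0.4438, -0.2262, 0.1432]
tool_rot: [179.9, 84.7, 66.8]
force: [0.3, -0.2, -0.0]
grip_width: 0.0867
grasp_force: 0.0
```

```bash
python3 - <<'E'
from h import *
a=read_camera("wrist")
print([(round(float(d["p"]),2),np.round(d["extent"]).tolist(),np.argwhere(d["pixels"]).mean(0).round(1)) for d in silhouettes("wrist","mug")[:1]])
print(get_obs()['force'])
E
```

```text
[]
[-0.33273615  0.0020864   0.15660764]
```

Emit:
play_rows(
  steps=[
    [[0,0,-0.01,0,0,0,0.087],[0,0,-0.015,0,0,0,0.087],[0,0,-0.02,0,0,0,0.087],[0,0,-0.02,0,0,0,0.087],[0,0,-0.02,0,0,0,0.087]],
  ],
)

```text
time_s: 23.1
tool_pos: [0.4779, -0.1461, 0.151]
tool_rot: [180.0, 84.6, 66.9]
force: [0.1, -0.5, 0.1]
grip_width: 0.0871
grasp_force: 0.0
```

```bash
python3 - <<'E'
from h import *
a=read_camera("wrist"); cv2.imwrite("pics/w12.png",a["frame"][:,:,::-1])
for c in("wrist","top"): 
    read_camera(c); print(c,[(round(float(d["p"]),2),np.round(d["extent"]).tolist(),np.argwhere(d["pixels"]).mean(0).round(1)) for d in silhouettes(c,"mug")[:2]])
print(proj(a,[[.441,-.228,.2]]),proj(read_camera("top"),[[.441,-.228,.14]]))
E
```

```text
wrist [(0.56, [224.0, 161.0, 327.0, 315.0], array([225.5, 273.7]))]
top [(0.51, [420.0, 240.0, 446.0, 312.0], array([265.7, 435. ]))]
[[273.51379176 289.21031554]] [[351.6024093  255.10501378]]
```

Emit:
play_rows(
  steps=[
    [[-0.005,0,-0.03,0,0,0,0.087],[-0.01,0,-0.03,0,0,0,0.087],[-0.02,0,-0.03,0,0,0,0.087],[-0.03,0,-0.03,0,0,0,0.087],[-0.03,0,-0.03,0,0,0,0.087],[-0.03,0,0,0,0,0,0.087],[0,0,0,0,0,0,0.087],[0,0,0,0,0,0,0.087],[0,0,0,0,0,0,0.087]],
  ],
)

```text
time_s: 24.3
tool_pos: [0.5303, -0.0224, 0.2884]
tool_rot: [-178.9, 84.8, 67.9]
force: [0.1, -0.8, -0.5]
grip_width: 0.0871
grasp_force: 0.0
```

```bash
python3 - <<'E'
from h import *
from kin import *
fr=[]
for k in range(3):
    a=read_camera("wrist"); fr.append(a["frame"])
    d=silhouettes("wrist","mug")[0]; print(round(float(d["p"]),2),np.round(d["extent"],1).tolist(),np.argwhere(d["pixels"]).mean(0).round(1)[::-1])
    for _ in range(3): read_camera("wrist")
# reddish segmentation near hook
S=S0; a_=np.radians(-113.3);xL=np.array([np.cos(a_),np.sin(a_),0])
import numpy as np
for nm,rho in(("rest",64),):
    c,s=np.cos(np.radians(rho)),np.sin(np.radians(rho)); ym=c*xL+[0,0,s]; zm=-s*xL+[0,0,c]; yL=np.array([-xL[1],xL[0],0])
    pts=[S+(r*np.sin(t)-.055)*ym+(z-.062)*zm+r*np.cos(t)*yL for r,z in((.0345,.08),(.0255,0)) for t in np.linspace(0,6.28,40)]
    p=proj(a,pts); print("expected",p.min(0).round(),p.max(0).round())
print("maxdiff",[int((cv2.absdiff(cv2.GaussianBlur(fr[0],(5,5),0),cv2.GaussianBlur(f,(5,5),0)).max(2)>25).sum()) for f in fr[1:]])
for c in("top","side"):
    read_camera(c)
    for n in("bowl","scale","tumbler","glaze_jar","paint_can","clay_block","slip_bowl","kiln_prop","mug"):
        print(c,n,[(round(float(d["p"]),2),np.round(d["extent"]).tolist()) for d in silhouettes(c,n)[:1]])
print(get_obs()['time_s'])
E
```

```text
0.78 [241.9, 29.9, 310.3, 143.4] [276.   75.9]
0.77 [242.4, 30.4, 312.3, 144.0] [275.6  75.4]
0.85 [240.0, 31.4, 308.1, 140.1] [275.4  75.3]
expected [239.  34.] [310. 111.]
maxdiff [863, 4093]
top bowl [(0.78, [126.0, 220.0, 173.0, 272.0])]
top scale [(0.84, [130.0, 219.0, 182.0, 282.0])]
top tumbler [(0.67, [273.0, 228.0, 291.0, 247.0])]
top glaze_jar [(0.61, [282.0, 265.0, 298.0, 285.0])]
top paint_can [(0.69, [241.0, 172.0, 261.0, 201.0])]
top clay_block [(0.58, [188.0, 155.0, 204.0, 177.0])]
top slip_bowl [(0.67, [128.0, 174.0, 154.0, 191.0])]
top kiln_prop []
top mug [(0.61, [331.0, 236.0, 352.0, 263.0])]
side bowl [(0.58, [255.0, 322.0, 309.0, 371.0])]
side scale [(0.68, [252.0, 337.0, 322.0, 388.0])]
side tumbler [(0.62, [287.0, 241.0, 299.0, 266.0])]
side glaze_jar [(0.92, [317.0, 235.0, 337.0, 267.0])]
side paint_can []
side clay_block [(0.65, [195.0, 297.0, 239.0, 328.0])]
side slip_bowl [(0.93, [179.0, 337.0, 216.0, 370.0])]
side kiln_prop []
side mug []
26.05
```

Emit:
play_rows(
  steps=[
    [[0,0,0,0,0,0,0.087],[0,0,0,0,0,0,0.087],[0,0,0,0,0,0,0.087],[0,0,0,0,0,0,0.087],[0,0,0,0,0,0,0.087],[0,0,0,0,0,0,0.087],[0,0,0,0,0,0,0.087],[0,0,0,0,0,0,0.087],[0,0,0,0,0,0,0.087],[0,0,0,0,0,0,0.087],[0,0,0,0,0,0,0.087],[0,0,0,0,0,0,0.087]],
  ],
)

```text
time_s: 27.25
tool_pos: [0.5309, -0.0216, 0.2894]
tool_rot: [179.9, 84.7, 66.8]
force: [0.3, -0.0, 1.2]
grip_width: 0.0871
grasp_force: 0.0
```

```bash
python3 - <<'E'
from h import *
fr=[]
for k in range(8):
    f=read_camera("wrist")["frame"].astype(int); o=get_obs()
    m=(f[:,:,0]>1.6*f[:,:,1])&(f[:,:,0]>60)&(f[:,:,0]>1.6*f[:,:,2]); m=m.copy(); m[:,:225]=0;m[:,325:]=0;m[160:]=0
    print(k,m.sum(),np.argwhere(m).mean(0).round(2),np.round(o['tool_pos'],4)); fr.append(cv2.GaussianBlur(f.astype(np.uint8),(5,5),0))
    read_camera("wrist")
for i in (1,3,7):
    d=cv2.absdiff(fr[0],fr[i]).max(2)>25; print(i,d[:160,225:325].sum(),d.sum(), cv2.phaseCorrelate(fr[0][:240,:,1].astype(np.float32),fr[i][:240,:,1].astype(np.float32))[0])
E
```

```text
0 4444 [ 75.05 275.61] [ 0.5309 -0.0215  0.2894]
1 4447 [ 75.04 275.6 ] [ 0.5309 -0.0215  0.2894]
2 4442 [ 75.11 275.61] [ 0.5309 -0.0215  0.2894]
3 4449 [ 75.09 275.64] [ 0.531  -0.0216  0.2894]
4 4447 [ 75.09 275.59] [ 0.531  -0.0215  0.2894]
5 4443 [ 75.07 275.62] [ 0.5309 -0.0215  0.2894]
6 4449 [ 75.09 275.61] [ 0.531  -0.0215  0.2894]
7 4448 [ 75.09 275.64] [ 0.5309 -0.0215  0.2894]
1 0 0 (0.008471330323061466, -0.016262376591186012)
3 0 0 (-0.009082348814501984, -0.008753590469012806)
7 0 0 (0.00027619275527968057, 0.002986426255858987)
```

The mug hangs still on the hook and the robot touches nothing, so I'm handing in.

```bash
python3 -c "
from cell import sign_off
print(sign_off())"
```

```text
the job is handed in; nothing more can be done
None
```

The job is handed in after about 28 s: all four beads are in the bowl on the scale, the empty mug hangs still on the free hook with the gripper clear, and the camera checks show the bowl and the bystanders they detected where they were (kiln prop and spatula not picked up).

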